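Seat a goat log on the slicing board and snap its toggle clamp shut

ROBOT

A 6-joint arm with a two-finger parallel gripper is mounted at the origin on a cart in front of the work surface, level with it; the furniture and walls round the work are solid. World frame = base frame: x ahead of the robot, y to its left, z up, the work surface at z = 0. Lengths are in mm, angles in rad, forces in N, time in s.
With the tool pointing down it reaches from about 350 to 975 mm from the base axis. Payload 7.1 kg.
Tool frame: the origin (TCP) lies at the very end of the fingers, on their centre line; the grasp point (between the pads) lies 19 mm behind it; z points along the fingers, y is the line along which they close (so a half turn about z gives the same grasp; the last joint's range is limited). The gripper opens to 88 mm and grips with 3 to 60 N. Pads are 20 mm wide; open, the fingers measure 115 mm over their backs; the gripper's body (75 mm by 178 mm) begins 61 mm behind the grasp point.
Start: joints at [-1.326, 0.423, 1.63, -0, 1.089, -0.019], TCP at [162.988, -603.357, 222.675] pointing down, gripper open.
Joint ranges: [-3, 3], [-0.9, 2.11], [0.09, 2.58], [-1.31, 4.45], [0.11, 2.69], [-2.54, 2.54]. Speed limits (rad/s): [2.39, 2.39, 3.01, 3.14, 3.14, 3.14].

INTERFACE

Orientations are given as a rotation vector (axis times angle).
In Python, from workcell import get_obs, get_image, job, models gives the robot as it stands.
- The arm moves only by the tool jog_arm, never from a script. Its argument "increments" is one flat list of numbers, 7 for each row, row after row: the turn, a rotation vector about the tool's x, y, z in degrees, then the shift along the tool's x, y, z in mm, then the opening in per cent of the stroke, from 0 (shut) to 100 (fully open). A call has 1 to 12 rows; each row shifts and turns the commanded pose from where the row before left it, along the tool's axes as they then stand; what a row does not reach is not made up. A row lasts 1/8 s, in which the tool goes at most 62.5 mm and 10.7 degrees, less where a joint would pass 70% of its speed; a pose out of reach is approached as far as the arm can. A call is refused whole if a number of a shift passes 62.5 or a number of a turn 10.7, either way. A call with a gripper value outside its range is refused whole. The fingers move at their own pace and stop on an object; the grip force is fixed at half the most. Time passes only in rows, so rows that do not move let the fingers close. It gives the time, the measured TCP pose, the force, the opening and the grip force at its end, in the units of the state.
- get_obs(): the state, without advancing time (a new reading comes with each control period).
- get_image(name): name is "scene" or "top"; returns a dict with "pixels" (400x640x3 uint8, blue, green, red), "depth" (400x640 float32, mm along the optical axis (not along the pixel's ray), 0 where there is no reading), "fx", "fy", "cx", "cy" (pixels), "cam_to_world" (4x4, takes a point from camera to world coordinates). Camera axes: x right, y up, looking along -z (the intrinsics and any distortion apply to the point x, -y, -z); pixel columns grow to the right and rows downward; lengths in mm; the calibration is good to about 2 mm. A picture is of the moment at which its call begins.
- job.close_job(): hands the job in; it is judged then, once.
Trained networks look in the newest picture that a camera, given by its name, has taken for a name from the list of things; names that differ only in an ending like _2 or _b are one class to them, and where a whole thing is asked for, a point or a joint stands for the part that bears it (a point fixed in the world has none). Each returns a list of dicts, best first, with "p" (0 to 1); they miss things now and then, are a little off and sometimes report something else, mostly with a low value. They report only what shows in the picture. A call takes as long as a camera call.
- models.look_for(target, camera): "centre" ([x, y, z] in mm, in world coordinates, good to about 4 mm: the middle of the surface that is visible of it).
- models.regions_of(target, camera): "region" (400x640 bool, what is visible of it).
The state is a dict: "t": time; "qpos": joint angles; "qvel": joint speeds; "joint_torque": joint torques, N m; "ee_pos": TCP position; "orientation": TCP orientation; "ft_force": force on the tool from outside, world axes, zero at the start; "moment": the same for the moment, N m; "width": finger opening in mm; "grasp_force": force on a finger pad.
Only numpy, scipy, OpenCV 4.12 (cv2) and the standard library are available. Lean on these libraries where they do the work, as an engineer would, in place of code of your own. Each camera call takes 0.05 s, during which the arm holds its last target. There are 200 camera calls.

TASK

Get the goat log on the wooden slicing board ready for portioning: push it along its channel with the fingertips until its end is right up against the steel end stop, then flip the red clamp lever over, past centre, until it snaps into its locked position and the rubber pad holds the log. Push only: the log must not be lifted from its channel, and the other things on the counter stay where they are.

Things in the scene. Friction and masses are not known exactly. Their poses are not given: they have to be found in the camera images.
- slicing_board: Beech board, fixed, top 20 mm above the counter: a plank 88 (x -88 to 0) x 220 mm (y -95 to 125) with a side arm for the clamp. Origin on the counter; z up. White channel along its y for one log: bed at z 20, 50 mm wide, middle at x = -43. Steel end stop across the -y end: face at y = -80, top z 64. Slotted guide walls (inner faces x = -68 and -18, top z 48) end at y = +54; from there to the open +y end only 8 mm lips. The toggle clamp stands on the +x side at y = -40.
- log: The grey goat-cheese log in the channel, 43 x 144 x 38 mm, about 0.2 kg, loose; lies along the board's y, 15 to 50 mm short of the stop. Origin under its middle; its y is its length.
- log_center (a point): Centre of that log, half-way up (19 mm above the bed); its end faces are 72 mm away along its y. With the log against the stop this point is at y = -8 mm in the board's frame.
- clamp_lever (a joint): Lever angle, rad. 0 = open (leans 47 deg from upright to the board's +x, away from the log); it swings up and over toward the log (-x) to its locked end at 1.65, leaning 47 deg to -x. A spring throws it back to 0 below dead centre (1.35) and on to 1.65 beyond it. Takes 3 to 6 N at the red grip.
- lever_grip (a point): Middle of the lever's red grip, 60 mm from the pivot. The grip is 17 mm thick, round, and spans 28 to 90 mm from the pivot; this point moves with the lever.
- clamp_pivot (a point): Lever's hinge, fixed on the board at x = +67, y = -40, z = 42 mm of its frame; the hinge runs along the board's y. Axes as the board's.
- clamp_pad: Round rubber pad, 19 mm wide, on the clamp's plunger, 42 mm above the counter; origin at the middle of its face, which looks to the board's -x. The lever drives it 18 mm toward the log; it is sprung and pins the log to the front fence with about 8 N.
- waiting_log: Bystander: a second grey log, 42 x 144 x 38 mm, lying on the counter left of the board, loose. Origin under its middle.
- marker: Bystander: green and white marker pen, 17 x 135 x 16 mm, on the counter behind the board, loose. Origin under its middle.
- honey_jar: Bystander: honey jar, 71 mm across, 110 mm tall, behind the board, loose. Origin under its middle.
- price_stand: Bystander: black price card on a round foot, 42 x 75 x 106 mm, behind the board, loose. Origin under its foot.

How it is judged (in metres and radians):
On the way, in this order (a step that is already met when the one before it is completed fails the run):
1. the log stands against the end stop, the clamp still open (y of log_center in the frame of slicing_board below -0.0045 m and value of joint clamp_lever below 0.3 rad), for 0.2 s.
2. the lever has snapped into its locked position (value of joint clamp_lever above 1.55 rad), for 0.2 s.
At the end, for the whole second after the job is handed in: The log's end is within 3.5 mm of the end stop and the log is at rest; the lever is in its locked position (at least 1.55 of 1.65 rad) and the rubber pad presses the log with more than 3 N (y of log_center in the frame of slicing_board below -0.0045 m and value of joint clamp_lever above 1.55 rad and contact force between clamp_pad and log above 3 N and linear speed of log below 0.01 m/s); the robot touches nothing.
It fails at once if the log is lifted by more than 8 mm off the bed of the channel (z of log_center in the frame of slicing_board above 0.047 m).
It fails at once if the log is turned across or tipped out of the channel (angle between the y axis of log and the y axis of slicing_board, either way round above 0.25 rad).
It fails at once if another thing on the counter is moved by more than 20 mm (distance of any of waiting_log, marker, honey_jar, price_stand from where it was at the start of the episode above 0.02 m).
It also fails if it takes over 40 s, if anything falls off the work surface, if the arm or the gripper's body presses on something with over 40 N, if the wrist force passes 120 N, or if a joint passes its speed limit or range.

## Working session

There is one attempt and no reset: what is moved stays moved. The work goes in short steps, Python scripts to look and compute and a tool call to move; the robot and the scene stay as the last step left them, time stands still between calls to the robot, and variables do not carry over. Pictures are saved under pics/ and viewed, at most 10 in all, crops included, and the job is handed in when it is done.

Besides the shell and the picture viewer there is one more tool, called after "Call:" as name(argument=value, ...) on one line, values as JSON. jog_arm: Moves the arm, as the interface text tells. Its arguments: {"type":"object","properties":{"increments":{"type":"array"}},"required":["increments"]}

```bash
mkdir -p pics; cat > h.py <<'E'
import numpy as np,cv2
from workcell import get_obs,get_image,job,models
def cloud(im):
    d=im["depth"];v,u=np.mgrid[0:400,0:640]
    P=np.stack([(u-im["cx"])/im["fx"]*d,-(v-im["cy"])/im["fy"]*d,-d,np.ones_like(d)],-1)
    return (P@np.array(im["cam_to_world"]).T)[...,:3]
E
python3 - <<'E'
from h import *
np.set_printoptions(precision=1,suppress=True)
o=get_obs();print(o)
a=get_image("scene");b=get_image("top")
cv2.imwrite("pics/a.png",a["pixels"]);cv2.imwrite("pics/b.png",b["pixels"])
np.save("top.npy",cloud(b));np.save("scene.npy",cloud(a))
for n in ["slicing_board","log","lever_grip","clamp_pad","waiting_log","marker","honey_jar","price_stand"]:
  for c in ["scene","top"]:
    print(n,c,[(np.round(r["centre"],1),round(r["p"],2)) for r in models.look_for(n,c)[:3]])
E
```

```text
{'t': 0.0, 'qpos': array([-1.3,  0.4,  1.6, -0. ,  1.1, -0. ]), 'qvel': array([-0., -0.,  0., -0.,  0., -0.]), 'joint_torque': array([  0. , -54.5, -27.4,   0.1,   0. ,  -0. ]), 'ee_pos': array([ 162.9, -602.8,  221.9]), 'orientation': array([-3.1, -0.4,  0. ]), 'ft_force': array([ 1.2, -0.8, -0.7]), 'moment': array([-0.1, -0. , -0. ]), 'grasp_force': 0.0, 'width': 87.98136018986074}
slicing_board scene [(array([632.4, 103.6,  67.2]), 0.71), (array([513.5, 122.8,  30.3]), 0.69)]
slicing_board top [(array([525.7, 117.2,  23.4]), 0.77), (array([495.5, 159.1,  52.5]), 0.16)]
log scene [(array([491.7, 169.6,  52.8]), 0.82), (array([518.6, 121.2,  30.2]), 0.56)]
log top [(array([497.6, 159. ,  57.9]), 0.72)]
lever_grip scene [(array([516.1, 120.9,  30.8]), 0.6)]
lever_grip top [(array([631.5, 102.6,  77.1]), 0.88), (array([796.4, 102.1,  62.1]), 0.4)]
clamp_pad scene [(array([496.5, 175.2,  54.3]), 0.65), (array([531.2,  99.9,  48.5]), 0.61), (array([634.6, 104.1,  68.9]), 0.51)]
clamp_pad top [(array([797.7, 102.8,  61.9]), 0.48)]
waiting_log scene [(array([517.1, 485.6,  31.9]), 0.97)]
waiting_log top [(array([515. , 479.1,  33.5]), 0.87), (array([496. , 156.9,  53.9]), 0.71), (array([747.6,  49.5,  15.9]), 0.48)]
marker scene [(array([748.9,  44.2,  14.8]), 0.64)]
marker top [(array([752.7,  50.1,  19. ]), 0.68)]
honey_jar scene [(array([774.2, 207.5,  82.2]), 0.92)]
honey_jar top [(array([776.2, 200.7, 106.8]), 0.77)]
price_stand scene [(array([796.6, 102. ,  67.2]), 0.8)]
price_stand top [(array([799.1, 101.4,  58.7]), 0.71)]
```

View pics/a.png

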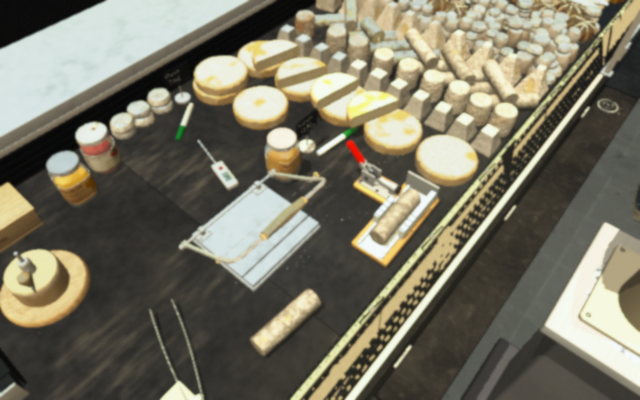

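View pics/b.png

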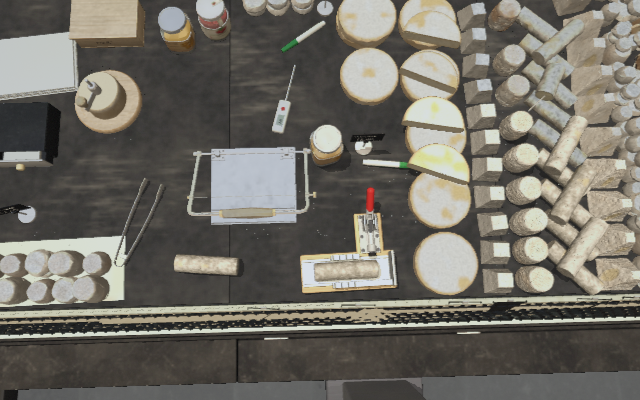

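The pictures show the board at about (348,270) in the top view, with the stop at its right end (world -y) and the red lever at (370,200) leaning toward +x. The waiting log is at (207,265). I'll refine the board's pose next.

```bash
python3 - <<'E'
from h import *
np.set_printoptions(precision=1,suppress=True)
im=get_image("top");P=cloud(im)
c=im["pixels"][180:300,290:410]
cv2.imwrite("pics/c.png",cv2.resize(c,None,fx=5,fy=5,interpolation=cv2.INTER_CUBIC))
for n,cam in [("log","top"),("slicing_board","top"),("lever_grip","top")]:
    r=models.regions_of(n,cam)[0];m=r["region"];Q=P[m];Q=Q[Q[:,2]>5]
    print(n,r["p"],m.sum(),Q.min(0),Q.max(0),np.median(Q,0))
    print(cv2.minAreaRect(Q[:,:2].astype(np.float32)))
    if n=="log":
        t=Q[Q[:,2]>50]; print(cv2.fitLine(t[:,:2].astype(np.float32),2,0,.1,.1).ravel(),cv2.minAreaRect(t[:,:2].astype(np.float32)))
# height map print over board
S=P[180:300,290:410].reshape(-1,3)
for lo,hi in [(14,26),(60,70)]:
    q=S[(S[:,2]>lo)&(S[:,2]<hi)];print(lo,len(q),q.min(0),q.max(0),cv2.minAreaRect(q[:,:2].astype(np.float32)))
print(P[200:296:4,370,:]); print(P[270,300:404:3,:])
hsv=cv2.cvtColor(im["pixels"],cv2.COLOR_BGR2HSV)
red=((hsv[...,0]<6)|(hsv[...,0]>174))&(hsv[...,1]>180)&(hsv[...,2]>120)
red[:180]=0;red[230:]=0;red[:,:350]=0;red[:,390:]=0
q=P[red];print("red",len(q),q.min(0),q.max(0),q.mean(0))
E
```

```text
log 0.89 1192 [471.   86.1  14.7] [ 520.7  258.1 1103.7] [496.5 158.7  53.8]
((497.4469299316406, 172.75167846679688), (45.117130279541016, 172.842041015625), 2.609252691268921)
[  0.   -1.  497.  159.4] ((496.3082580566406, 173.0164031982422), (38.46399688720703, 173.24591064453125), 4.069448471069336)
slicing_board 0.97 3703 [449.   40.6   8.7] [ 675.9  261.5 1103.7] [523.  114.4  21.8]
((562.517578125, 153.89822387695312), (222.87728881835938, 219.1787567138672), 2.1266534328460693)
lever_grip 0.82 358 [471.   88.1  14.7] [ 673.7  258.1 1103.7] [629.  101.7  68.5]
((554.2857055664062, 155.80960083007812), (64.3387451171875, 255.8104705810547), 53.28998947143555)
14 2416 [447.8  -5.1  14. ] [713.2 282.5  26. ] ((568.4368286132812, 150.88143920898438), (287.4849853515625, 261.3550109863281), 84.01597595214844)
60 140 [460.6  50.6  60.1] [631.5 225.9  69.6] ((554.9267578125, 123.90713500976562), (177.85182189941406, 157.40003967285156), 78.69635772705078)
[[648.1 101.8  90.8]
 [640.9 100.7  80.3]
 [632.4 100.5  76.3]
 [625.2  99.1  63.6]
 [622.1  92.9  19.8]
 [607.3  99.6  60.6]
 [59
[... 478 characters left out ...]
]
 [498.5 227.9  53.6]
 [498.2 221.3  56.9]
 [498.  214.7  59.4]
 [497.8 208.   58.3]
 [497.6 201.3  58. ]
 [497.5 194.4  56.1]
 [497.4 187.6  53.6]
 [497.1 181.2  59. ]
 [497.1 173.8  50.6]
 [496.9 167.1  50.4]
 [496.5 161.   57.7]
 [496.4 154.1  56.2]
 [496.3 147.1  53.6]
 [496.  141.   59. ]
 [495.9 133.8  55.1]
 [495.6 127.6  59.3]
 [495.5 120.6  56.4]
 [495.4 113.6  54.4]
 [495.1 107.1  56.3]
 [494.9 100.6  58.1]
 [494.8  93.7  56.5]
 [494.6  87.   57. ]
 [495.2  73.9  19.1]
 [495.1  66.7  17.9]
 [494.9  59.9  19. ]
 [494.3  56.2  36. ]
 [493.5  55.   65.2]
 [494.8  34.6  -2.8]
 [494.5  27.8  -1.3]
 [494.3  21.3   1.4]]
red 155 [628.2  92.7  68.3] [675.7 109.6 107. ] [651.1 101.9  89.8]
```

View pics/c.png

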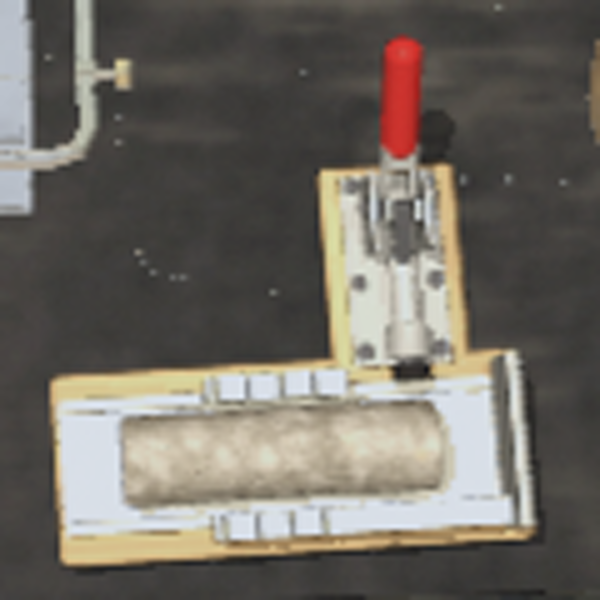

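```bash
python3 - <<'E'
from h import *
np.set_printoptions(precision=1,suppress=True)
im=get_image("top");M=np.array(im["cam_to_world"])
def at(cx,cy,z):
    u=290+(cx+.5)/5-.5;v=180+(cy+.5)/5-.5
    d=M[:3,:3]@np.array([(u-im["cx"])/im["fx"],-(v-im["cy"])/im["fy"],-1]);o=M[:3,3]
    return (o+d*(z-o[2])/d[2])[:2]
px=[(51,380,20,0,125),(63,566,20,-88,125),(536,538,20,-88,-95),(320,172,20,None,None)]
pts=[(at(a,b,z),np.array([x,y])) for a,b,z,x,y in px if x is not None]
# pivot axis & grip: use red centroid as extra lever line
W=np.array([p for p,_ in pts]);B=np.array([b for _,b in pts],float)
mw,mb=W.mean(0),B.mean(0);H=(B-mb).T@(W-mw)
th=np.arctan2(H[0,1]-H[1,0],H[0,0]+H[1,1]);c,s=np.cos(th),np.sin(th);R=np.array([[c,-s],[s,c]])
t=mw-R@mb
print(np.degrees(th),t,"res",W-(B@R.T+t))
f=lambda *b:R@np.array(b)+t
print("pivot",f(67,-40),"grip",f(111,-40),"gripend",f(67+66,-40))
L=f
for n,p in [("log left",at(122,455,39)),("log right",at(452,452,39))]: print(n,p,R.T@(p-t))
print("top from stop", R.T@(np.array([493.5,55])-t))
print("axis dir y",R[:,1])
print("log left end centre when at stop", f(-43,64),"lock grip",f(67-44,-40))
P=np.load("top.npy").reshape(-1,3);Q=P.copy();Q[:,:2]=(Q[:,:2]-t)@R
q=Q[(abs(Q[:,0]+43)<8)&(abs(Q[:,1])<140)];q=q[np.argsort(q[:,1])];l=q[q[:,2]>30];print(l[:,1].min(),q[(q[:,2]>40)&(q[:,1]>-70)][:,1][[0,-1]])
q=Q[(Q[:,0]>60)&(Q[:,0]<150)&(abs(Q[:,1]+40)<25)&(Q[:,2]>60)];print(q.mean(0),q.min(0),q.max(0))
E
```

```text
2.075755809245759 [539.5 136.9] res [[-1.6 -0.4]
 [ 1.4 -0.6]
 [ 0.1  1.1]]
pivot [607.9  99.3] grip [651.9 100.9] gripend [673.9 101.7]
log left [497.6 229.8] [-38.5  94.4]
log right [494.8  79.5] [-46.7 -55.7]
top from stop [-48.9 -80.1]
axis dir y [-0.  1.]
log left end centre when at stop [494.2 199.3] lock grip [563.9  97.7]
-84.13691736183944 [-48.8  95.4]
[102.9 -38.5  83.8] [ 61.  -48.7  60. ] [135.  -29.9 107.6]
```

```bash
python3 - <<'E'
from h import *
from scipy.spatial.transform import Rotation as R
o=get_obs();print(o["orientation"],o["ee_pos"]);print(R.from_rotvec(o["orientation"]).as_matrix().round(4))
P=np.load("top.npy").reshape(-1,3);S=np.load("scene.npy").reshape(-1,3)
for Q in(P,S):
  for a,b,c,d in[(150,380,-650,300),(380,700,-650,-20),(380,480,100,350)]:
    q=Q[(Q[:,0]>a)&(Q[:,0]<b)&(Q[:,1]>c)&(Q[:,1]<d)];print(len(q),np.percentile(q[:,2],[50,99,100]) if len(q) else 0)
E
```

```text
[-3.11429195e+00 -4.13221827e-01  5.08139233e-05] [ 162.98866784 -603.34630987  222.68795326]
[[ 0.9654  0.2608 -0.    ]
 [ 0.2608 -0.9654  0.    ]
 [-0.     -0.     -1.    ]]
20867 [-140.31370878  -61.41908685  -43.983765  ]
29793 [30.22699362 77.18867589 84.37343758]
5498 [-1.21470964e-01  1.10365576e+03  1.10365576e+03]
23710 [-138.67569362   -2.45462699  275.41222782]
21329 [34.06222848 78.71803628 84.6907545 ]
6077 [ 0.58692867 49.99110451 54.96709019]
```

Call:
jog_arm(increments=[0, 0, 6.5, 0, 0, 0, 0, 0, 0, 6.5, 0, 0, 0, 0, 0, 0, 0, 39, -38, 0, 0, 0, 0, 0, 39, -38, 0, 0, 0, 0, 0, 39, -38, 0, 0, 0, 0, 0, 39, -38, 0, 0, 0, 0, 0, 39, -38, 0, 0, 0, 0, 0, 39, -38, 0, 0, 0, 0, 0, 39, -38, 0, 0, 0, 0, 0, 39, -38, 0, 0, 0, 0, 0, 39, -38, 0, 0, 0, 0, 0, 0, 0, 0, 0])

```text
t: 2.65
ee_pos: [503.2, -246.3, 222.8]
orientation: [-3.141, -0.065, -0.001]
ft_force: [-0.8, 0.3, 0.1]
width: 0.1
grasp_force: 0.0
```

Call:
jog_arm(increments=[0, 0, 0, 1.4, -56.4, 0, 0, 0, 0, 0, 1.4, -56.4, 0, 0, 0, 0, 0, 1.4, -56.4, 0, 0, 0, 0, 0, 1.4, -56.4, 0, 0, 0, 0, 0, 1.4, -56.4, 0, 0, 0, 0, 0, 1.4, -56.4, 0, 0, 0, 0, 0, 1.4, -56.4, 0, 0, 0, 0, 0, 1.4, -56.4, 0, 0, 0, 0, 0, 1.4, -56.4, 0, 0, 0, 0, 0, 0, 0, 0, 0])

```text
t: 3.9
ee_pos: [495.1, 261.2, 222.7]
orientation: [-3.141, -0.064, -0.001]
ft_force: [-0.0, -1.4, -0.1]
width: 0.5
grasp_force: 0.0
```

Call:
jog_arm(increments=[0, 0, 0, 0, 0, 45, 0, 0, 0, 0, 0, 0, 45, 0, 0, 0, 0, 0, 0, 45, 0, 0, 0, 0, 0, 0, 37, 0, 0, 0, 0, 0, 0, 16, 0, 0, 0, 0, 0, 0, 0, 0])

```text
t: 4.65
ee_pos: [494.8, 257.8, 34.2]
orientation: [3.14, 0.056, -0.003]
ft_force: [-0.3, -0.1, 0.5]
width: 0.4
grasp_force: 0.0
```

```bash
python3 - <<'E'
from h import *
im=get_image("top");cv2.imwrite("pics/d.png",cv2.resize(im["pixels"][180:300,280:410],None,fx=5,fy=5,interpolation=cv2.INTER_CUBIC))
print(get_obs()["ee_pos"])
E
```

```text
[495.5230454  258.43919262  35.23020342]
```

View pics/d.png

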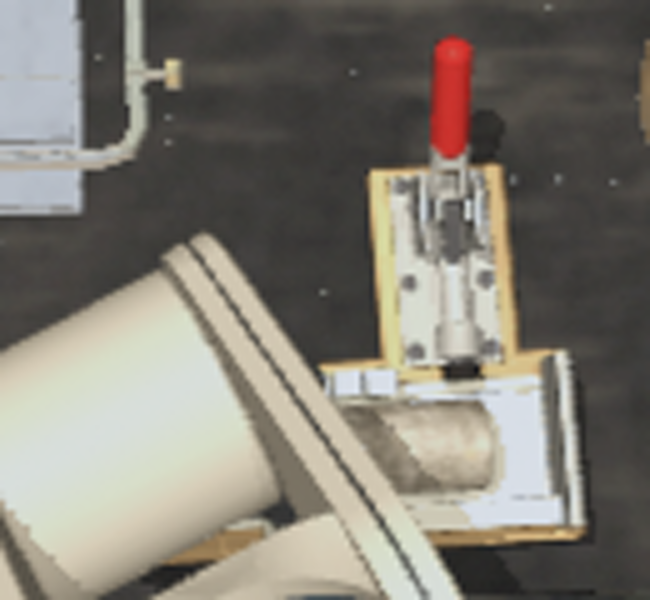

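Call:
jog_arm(increments=[0, 0, 0, 0, 5, 0, 0, 0, 0, 0, 0, 5, 0, 0, 0, 0, 0, 0, 5, 0, 0, 0, 0, 0, 0, 4, 0, 0, 0, 0, 0, 0, 4, 0, 0, 0, 0, 0, 0, 4, 0, 0, 0, 0, 0, 0, 4, 0, 0, 0, 0, 0, 0, 4, 0, 0, 0, 0, 0, 0, 2, 0, 0])

```text
t: 5.82
ee_pos: [496.4, 221.9, 34.7]
orientation: [-3.141, -0.058, -0.0]
ft_force: [0.3, 3.9, 4.4]
width: 0.3
grasp_force: 2.0
```

Call:
jog_arm(increments=[0, 0, 0, 0, 2, 0, 0, 0, 0, 0, 0, 2, 0, 0, 0, 0, 0, 0, 2, 0, 0])

```text
t: 6.2
ee_pos: [496.6, 216.1, 34.7]
orientation: [-3.141, -0.058, -0.0]
ft_force: [-0.2, 4.5, 3.0]
width: 0.6
grasp_force: 2.2
```

```bash
cat > m.py <<'E'
from h import *
import sys
im=get_image("top");P=cloud(im).reshape(-1,3)
R=np.array([[np.cos(.0362),-np.sin(.0362)],[np.sin(.0362),np.cos(.0362)]]);P[:,:2]=(P[:,:2]-[539.5,136.9])@R
q=P[(abs(P[:,0]+43)<8)&(abs(P[:,1]+80)<80)];q=q[np.argsort(q[:,1])]
print(q[(q[:,1]<-20)][:,1:].round(0)[::3].tolist())
if len(sys.argv)>1: cv2.imwrite(sys.argv[1],cv2.resize(im["pixels"][180:300,280:410],None,fx=5,fy=5,interpolation=cv2.INTER_CUBIC))
E
python3 m.py
```

```text
[[-160.0, 30.0], [-159.0, 32.0], [-158.0, 28.0], [-157.0, 30.0], [-156.0, 34.0], [-155.0, 30.0], [-154.0, 31.0], [-152.0, 33.0], [-152.0, 30.0], [-151.0, 29.0], [-150.0, 31.0], [-149.0, 30.0], [-148.0, 32.0], [-147.0, 30.0], [-146.0, 30.0], [-145.0, 31.0], [-144.0, 32.0], [-143.0, 29.0], [-143.0, 30.0], [-141.0, 29.0], [-141.0, 27.0], [-141.0, -1.0], [-140.0, 2.0], [-140.0, 6.0], [-139.0, 25.0], [-139.0, 8.0], [-139.0, 10.0], [-139.0, 18.0], [-139.0, 30.0], [-138.0, -1.0], [-137.0, -2.0], [-136.0, 0.0], [-135.0, -1.0], [-134.0, -5.0], [-133.0, 1.0], [-132.0, 0.0], [-131.0, 0.0], [-130.0, -6.0], [-129.0, -0.0], [-128.0, -3.0], [-127.0, 0.0], [-126.0, -5.0], [-125.0, -1.0], [-124.0, -1.0], [-123.0, -2.0], [-122.0, -2.0], [-121.0, -4.0], [-120.0, -3.0], [-119.0, 4.0], [-118.0, -3.0], [-117.0, -2.0], [-115.0, -1.0], [-114.0, 0.0], [-113.0, -1.0], [-113.0, -3.0], [-111.0, -2.0], [-111.0, -1.0], [-109.0, 2.0], [-108.0, 1.0], [-107.0, -0.0], [-106.0, -2.0], [-104.0, 2.0], [-103.0, -5.0], [-102.0, -1.0], [-101.0, -1.0], [-100.0, -2.0], [-99.0, -0.0], [-98.0, -4.0], [-98.0, 1.0], [-84.0, 62.0], [-82.0, 65.0], [-81.0, 66.0], [-81.0, 61.0], [-80.0, 62.0], [-80.0, 54.0], [-80.0, 36.0], [-80.0, 60.0], [-80.0, 45.0], [-79.0, 36.0], [-79.0, 40.0], [-79.0, 37.0], [-79.0, 37.0], [-79.0, 64.0], [-72.0, 56.0], [-71.0, 52.0], [-70.0, 56.0], [-69.0, 54.0], [-69.0, 55.0], [-67.0, 55.0], [-66.0, 55.0], [-65.0, 55.0], [-65.0, 53.0], [-63.0, 54.0], [-62.0, 56.0], [-62.0, 57.0], [-61.0, 55.0], [-59.0, 58.0], [-58.0, 54.0], [-56.0, 55.0], [-55.0, 59.0], [-51.0, 57.0]]
```

Log end is at about y -72, roughly 6–8 mm from the stop. I'll keep pushing until the force rises.

Call:
jog_arm(increments=[0, 0, 0, 0, 2, 0, 0, 0, 0, 0, 0, 2, 0, 0, 0, 0, 0, 0, 1, 0, 0])

```text
t: 6.62
ee_pos: [496.7, 210.9, 34.7]
orientation: [3.141, 0.058, -0.0]
ft_force: [-0.3, 3.7, 2.5]
width: 0.5
grasp_force: 1.9
```

Call:
jog_arm(increments=[0, 0, 0, 0, 1, 0, 0, 0, 0, 0, 0, 1, 0, 0, 0, 0, 0, 0, 0, 0, 0])

```text
t: 7.0
ee_pos: [496.8, 208.9, 34.6]
orientation: [3.141, 0.058, -0.0]
ft_force: [-0.8, 2.1, 1.8]
width: 0.4
grasp_force: 1.3
```

Call:
jog_arm(increments=[0, 0, 0, 0, 1, 0, 0, 0, 0, 0, 0, 1, 0, 0, 0, 0, 0, 0, 0, 0, 0])

```text
t: 7.38
ee_pos: [497.0, 208.3, 34.7]
orientation: [-3.139, -0.057, -0.001]
ft_force: [-1.5, 11.7, -0.1]
width: 0.1
grasp_force: 5.6
```

Call:
jog_arm(increments=[0, 0, 0, 0, 1, 0, 0, 0, 0, 0, 0, 0, 0, 0, 0, 0, 0, 0, 0, 0, 0])

```text
t: 7.75
ee_pos: [497.0, 208.2, 34.7]
orientation: [-3.138, -0.056, -0.001]
ft_force: [-3.9, 16.6, -0.7]
width: 0.6
grasp_force: 8.4
```

```bash
python3 m.py pics/e.png | tail -c 500
```

```text
112.0, 0.0], [-111.0, -4.0], [-109.0, 2.0], [-108.0, 1.0], [-108.0, 0.0], [-107.0, -4.0], [-106.0, -2.0], [-104.0, -4.0], [-103.0, -1.0], [-102.0, 1.0], [-101.0, -0.0], [-100.0, -1.0], [-99.0, -4.0], [-98.0, -0.0], [-84.0, 62.0], [-83.0, 64.0], [-82.0, 62.0], [-82.0, 62.0], [-81.0, 63.0], [-80.0, 63.0], [-79.0, 62.0], [-79.0, 49.0], [-78.0, 58.0], [-78.0, 57.0], [-77.0, 54.0], [-76.0, 58.0], [-75.0, 59.0], [-74.0, 59.0], [-73.0, 55.0], [-71.0, 56.0], [-71.0, 56.0], [-69.0, 59.0], [-65.0, 57.0]]
```

View pics/e.png

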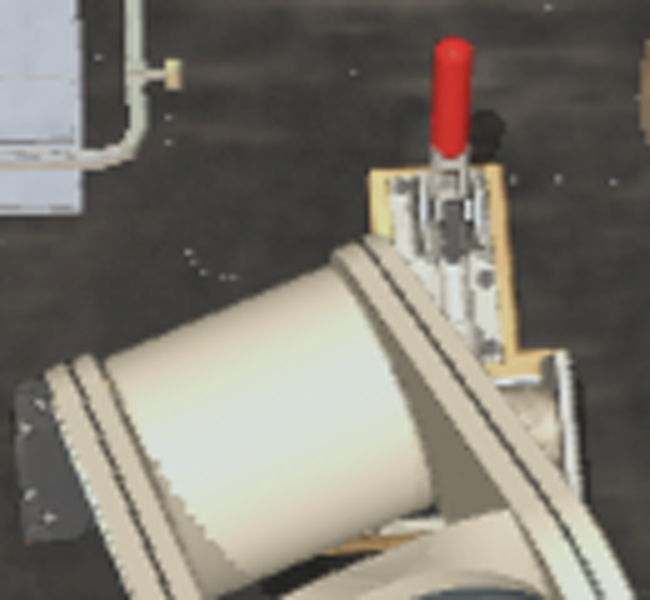

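Call:
jog_arm(increments=[0, 0, 0, 0, -8, 0, 0, 0, 0, 0, 0, -8, 0, 0, 0, 0, 0, 0, 0, -50, 0, 0, 0, 0, 0, 0, -50, 0, 0, 0, 0, 0, 0, -50, 0, 0, 0, 0, 0, 0, -45, 0, 0, 0, 0, 40, 26, 0, 0, 0, 0, 0, 40, 26, 0, 0, 0, 0, 0, 40, 26, 0, 0, 0, 0, 0, 40, 26, 0, 0, 0, 0, 0, 40, 26, 0, 0, 0, 0, 0, 0, 0, 0, 0])

```text
t: 9.3
ee_pos: [702.9, 97.3, 228.7]
orientation: [3.14, 0.053, -0.0]
ft_force: [-0.3, -0.1, -0.3]
width: 0.3
grasp_force: 0.0
```

```bash
python3 m.py pics/f.png | tail -c 300; python3 -c "
from h import *
for n in['waiting_log','log','lever_grip']: print(n,[(r['centre'],r['p']) for r in models.look_for(n,'top')[:2]])"
```

```text
-22.0, 688.0], [-22.0, 693.0], [-22.0, 688.0], [-22.0, 695.0], [-22.0, 58.0], [-22.0, 57.0], [-21.0, 56.0], [-21.0, 686.0], [-21.0, 694.0], [-21.0, 693.0], [-21.0, 689.0], [-21.0, 686.0], [-21.0, 695.0], [-20.0, 695.0], [-20.0, 692.0], [-20.0, 697.0], [-20.0, 694.0], [-20.0, 694.0], [-20.0, 690.0]]
waiting_log [([516.8, 477.7, 34.0], 0.65)]
log []
lever_grip [([632.6, 103.0, 79.3], 0.58), ([773.6, 198.4, 105.8], 0.48)]
```

View pics/f.png

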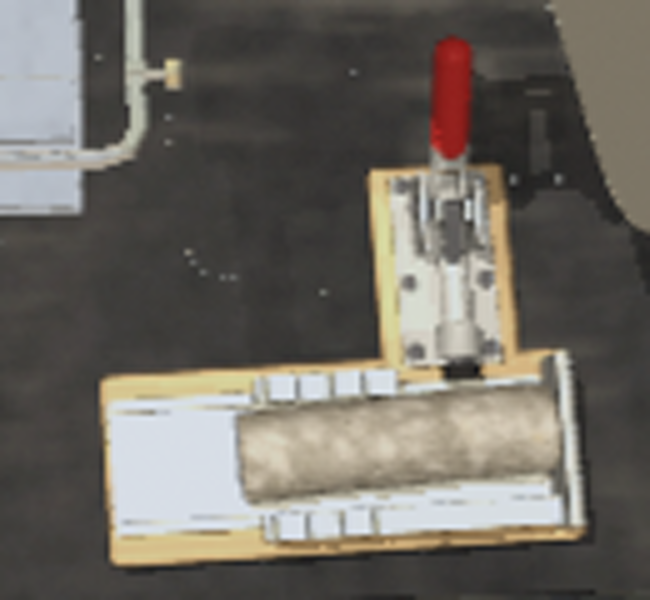

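The log sits against the stop (right end at crop (560,430)) and the lever is still open. Next I'll drop the fingers behind the lever tip.

Call:
jog_arm(increments=[0, 0, 0, 0, -4, 35, 0, 0, 0, 0, 0, 0, 35, 0, 0, 0, 0, 0, 0, 35, 0, 0, 0, 0, 0, 0, 35, 0, 0, 0, 0, 0, 0, 0, 0, 0, 0, 0, -5, 0, 0, 0, 0, 0, 0, -5, 0, 0, 0, 0, 0, 0, -5, 0, 0, 0])

```text
t: 10.5
ee_pos: [686.8, 103.2, 91.4]
orientation: [-3.141, -0.058, -0.006]
ft_force: [8.9, -0.7, 2.7]
width: 0.7
grasp_force: 5.5
```

Call:
jog_arm(increments=[0, 0, 0, -9, 0, -7, 0, 0, 0, 0, -10, 0, -6, 0, 0, 0, 0, -11, 0, -4, 0, 0, 0, 0, -12, 0, -3, 0, 0, 0, 0, -12, 0, -1, 0, 0, 0, 0, -6, 0, 0, 0])

```text
t: 11.25
ee_pos: [627.8, 100.9, 112.9]
orientation: [-3.141, -0.058, -0.009]
ft_force: [4.9, -1.0, 3.7]
width: 0.3
grasp_force: 2.4
```

Call:
jog_arm(increments=[0, 0, 0, -10, 0, 0, 0, 0, 0, 0, -10, 0, 2, 0, 0, 0, 0, -10, 0, 4, 0, 0, 0, 0, -8, 0, 4, 0, 0, 0, 0, -6, 0, 2, 0, 0, 0, 0, 0, 0, 0, 0])

```text
t: 12.0
ee_pos: [580.9, 99.1, 98.0]
orientation: [3.141, 0.058, -0.003]
ft_force: [1.0, 0.7, -0.0]
width: 0.6
grasp_force: 0.0
```

The force has dropped to zero, so the lever has most likely snapped over. I'll back away and check.

Call:
jog_arm(increments=[0, 0, 0, 10, 0, -30, 0, 0, 0, 0, 30, 0, -40, 0, 0, 0, 0, 50, 0, -40, 0, 0, 0, 0, 50, 0, -20, 0, 0, 0, 0, 0, 0, 0, 0])

```text
t: 12.62
ee_pos: [724.5, 104.4, 229.8]
orientation: [-3.14, -0.057, -0.009]
ft_force: [1.0, 0.2, -1.0]
width: 0.5
grasp_force: 0.0
```

```bash
python3 m.py pics/g.png >/dev/null; python3 -c "
from h import *
for n in['waiting_log','marker','honey_jar','price_stand','log','lever_grip']: print(n,[(np.round(r['centre']),r['p']) for c in('scene','top') for r in models.look_for(n,c)[:1]])
print(get_obs()['ft_force'])"
```

```text
waiting_log [(array([517., 486.,  32.]), 0.97), (array([517., 478.,  32.]), 0.71)]
marker [(array([749.,  44.,  15.]), 0.64)]
honey_jar [(array([774., 208.,  82.]), 0.92), (array([774., 202., 107.]), 0.8)]
price_stand [(array([797., 102.,  67.]), 0.8), (array([795., 113.,  13.]), 0.45)]
log [(array([492., 170.,  53.]), 0.82), (array([493., 128.,  55.]), 0.87)]
lever_grip [(array([516., 121.,  31.]), 0.6), (array([577.,  98.,  79.]), 0.57)]
[ 0.2897164   0.94846394 -0.07517605]
```

View pics/g.png

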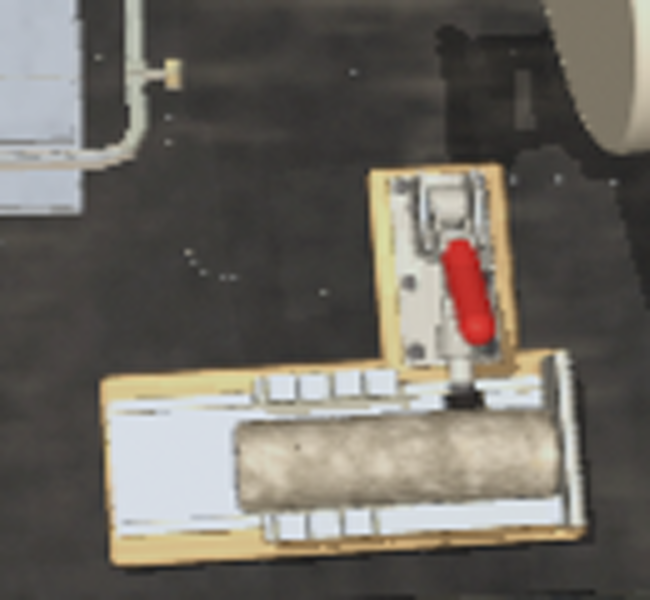

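The lever is over (red grip tip at crop (480,330)), the pad at (463,397) is pressed on the log, and the log end is at the stop. The robot is clear, so I'm handing in.

```bash
python3 -c "
from h import *
print(job.close_job())"
```

```text
the job is handed in; nothing more can be done
None
```

I pushed the log up against the end stop, flipped the clamp lever over until it snapped past centre, and handed the job in at about 13 s; the last top-view picture shows the log at the stop with the pad against it and the robot clear, but the hand-in returned no verdict and I did not measure the pad force.

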